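# Shut the specimen case and swing its hasp over the lid

## Task

Put the specimen case away: bring its lid down, then swing the hasp on its front up and push it fully home over the lid's lip, so that it holds the lid pressed shut on its springy seal. Do not shove the case about, and leave the other things on the bench where they are.

Things in the scene. Friction and masses are not known exactly. Their poses are not given: they have to be found in the camera images.
- case: teal moulded case, 160 mm deep (x), 240 mm wide (y), 74 mm high shut, 3 kg, standing loose (a level push of some 15 N slides it). Origin: centre of its underside; x points from front (hasp, near the robot) to rear hinge, z up. Front wall at x = -79 mm, lower half's rim at z = 52 mm. A black springy seal on the front rim stands 3 mm proud: 3 N to start it, 14 N to press it flat
- case_lid (a joint): lid angle, rad: 0 shut, grows as it opens. Axis along y through x = 85, z = 52 mm of the case's frame. Shut, its flat top is at z = 72 mm, x -79 to 83, y -121 to 121 mm. 0.16 kg; stiff hinge, stays where it is left. It rests on the seal about 0.018 rad (3 mm) short of shut and springs back there if pressed and let go; the hasp, home, holds it at 0.008
- lid_lip (a point): middle of the upper front edge of the lid's lip, a ledge 50 mm wide (y), 4 mm thick, standing 6 mm out of the lid's front; at x = -85 mm, z = 71 mm in the case's frame when the lid is shut. Turns with the lid
- case_latch (a joint): hasp angle in rad: 0 fully home (upright, against the case's front), grows as it swings out and down to 1.66 (sticking out level, slightly drooping). Light, 22 g, stays where it is left
- hasp_hinge (a point): the hasp's hinge axis (along the case's y), at x = -82 mm, z = 30 mm in the case's frame
- hasp_bar (a point): middle of the steel cross bar at the hasp's free end: round, 14 mm thick, 20 mm long along y, 50 mm from the hinge. The hasp is 20 mm wide all along: pinch it across y. Home, the bar is over the lip at x = -81, z = 80 mm of the case's frame. Over the last 0.2 rad it rides onto the lip and draws the lid down, needing 5 to 10 N forward at the bar; it stops hard at 0 and stays there
- tube_block: wooden block with stoppered tubes, 36 x 95 x 95 mm, bystander; origin under its centre
- dial_timer: cream bench timer with a dial, 51 x 67 x 66 mm, bystander; origin under its centre
- jar_r01: clear specimen jar with yellow lid, 73 mm across, 123 mm high, bystander; origin under its centre
- dropper_1: brown dropper bottle with a grey-white cap, 34 mm across, 78 mm high, bystander; origin under its centre
- petri_2: covered petri dish with pink filling, 65 mm across, 14 mm high, bystander; origin under its centre
- forceps_1: steel forceps lying flat, 133 mm long, bystander; origin under its centre
- loupe: black hand lens lying flat, 50 x 125 x 14 mm, bystander; origin under its centre

How it is judged:
At the end, for the whole second after the job is handed in: the hasp is home over the lip (within 0.05 rad of upright) and holds the lid shut (within 0.012 rad, 2 mm at its front edge), both at rest; the case has never been shoved more than 20 mm and no bystander more than 20 mm (value of joint case_latch below 0.05 rad and value of joint case_lid below 0.012 rad and not (velocity of joint case_latch above 0.05 rad/s) and linear speed of case below 0.01 m/s); the robot touches nothing.
It fails at once if the case is shoved more than 20 mm (distance of case from where it was at the start of the episode above 0.02 m).
It fails at once if a bystander is moved more than 20 mm (distance of any of tube_block, dial_timer, jar_r01, dropper_1, petri_2, forceps_1, loupe from where it was at the start of the episode above 0.02 m).
It also fails if it takes over 54 s, if anything falls off the work surface, if the arm or the gripper's body presses on something with over 40 N, if the wrist force passes 120 N, or if a joint passes its speed limit or range.

## Robot

A 6-joint arm with a two-finger parallel gripper is mounted at the origin on the work surface; the furniture and walls round the work are solid. World frame = base frame: x ahead of the robot, y to its left, z up, the work surface at z = 0. Lengths are in m, angles in rad, forces in N, time in s.
With the tool pointing down it reaches from about 0.325 to 0.75 m from the base axis. Payload 7.6 kg.
Tool frame: the origin (TCP) lies on the centre line of the jaws, within the pads' length; the fingertips stand 25 mm ahead of it and the grasp point (between the pads) lies 6 mm ahead of it; z points along the fingers, x is the direction in which the jaws open and shut, and the axes are right-handed (so a half turn about z gives the same grasp; the last joint's range is limited). The gripper opens to 85 mm and grips with 20 to 120 N. Pads are 22 mm wide; open, the fingers measure 114 mm over their backs; the gripper's body (76 mm by 85 mm) begins 54 mm behind the grasp point. The pads swing forward as they close: fully open they stand 13 mm farther back than shut.
Start: joints at [-1.202, 0.052, 1.401, -0, 1.689, -0.07], TCP at [0.223, -0.475, 0.256] pointing down, gripper open.
Joint ranges: [-2.9, 2.9], [-0.91, 2.17], [0.12, 2.37], [-1.06, 4.2], [0.26, 2.73], [-2.93, 2.93]. Speed limits (rad/s): [2.57, 2.57, 3.01, 3.14, 3.14, 3.14].

## Interface

Orientations are given as a unit quaternion [x, y, z, w].
In Python, from bench import ctrl, grab_frame, order, search_frame gives the robot as it stands. The module is installed in compiled form; this text tells all that it offers.
- The arm moves only by the tool servo_tool, never from a script. Its argument "commands" is a list that holds one entry, the list of rows, each a list of 7 numbers: the shift along the tool's x, y, z in m, then the turn, a rotation vector about the tool's x, y, z in degrees, then the gripper command: -1 is shut, 1 is fully open, values between are in proportion. A call has 1 to 5 rows; each row is the pose to reach, as a shift and turn from the pose commanded when the call began, along the tool's axes at that moment; what a row does not reach only later rows make up. A row lasts 1/10 s, in which the tool goes at most 50 mm and 8.59 degrees, less where a joint would pass 70% of its speed; a pose out of reach is approached as far as the arm can. A call with a gripper value outside its range is refused whole. The fingers move at their own pace and stop on an object; "grip_force" is the grip in N (left out, the last holds). Time passes only in rows, so rows that repeat a pose let the fingers close. It gives the time, the measured TCP pose, the force and the opening at its end, in the units of the state.
- ctrl.observe(): the state, without advancing time (a new reading comes with each control period).
- grab_frame(name): name is "scene" or "side" or "wrist"; returns a dict with "img" (384x512x3 uint8, red, green, blue), "range_z" (384x512 float32, m along the optical axis (not along the pixel's ray), 0 where there is no reading), "fx", "fy", "cx", "cy" (pixels), "dist_coeffs" ([k1, k2, p1, p2, k3] as OpenCV has them; the pictures are not rectified), "eye" and "rotation" of the camera in the world. Camera axes: x right, y up, looking along -z (the intrinsics and any distortion apply to the point x, -y, -z); pixel columns grow to the right and rows downward; lengths in m; the calibration is good to about 2 mm. A picture is of the moment at which its call begins.
- order.finish_job(): hands the job in, once; it reports no verdict.
Trained networks look in a picture, given as the dict that the camera call returned (one of the last four; its "shot" number tells which), for a name from the list of things; names that differ only in an ending like _2 or _b are one class to them, and where a whole thing is asked for, a point or a joint stands for the part that bears it (a point fixed in the world has none). Each returns a list of dicts, best first, with "p" (0 to 1); they miss things now and then, are a little off and sometimes report something else, mostly with a low value. They report only what shows in the picture. A call takes as long as a camera call.
- search_frame(target, picture): "position" ([x, y, z] in m, in world coordinates, good to about 4 mm: the middle of the surface that is visible of it).
The state is a dict: "time": time; "qpos": joint angles; "qd": joint speeds; "tau": joint torques, N m; "ee_pos": TCP position; "orientation": TCP orientation; "ft_force": force on the tool from outside, world axes, zero at the start; "ft_torque": the same for the moment, N m; "width": finger opening in m.
Only numpy, scipy, OpenCV 4.12 (cv2) and the standard library are available. Lean on these libraries where they do the work, as an engineer would, in place of code of your own. Each camera call takes 0.05 s, during which the arm holds its last target.

## Working session

There is one attempt and no reset: what is moved stays moved. The work goes in short steps, Python scripts to look and compute and a tool call to move; the robot and the scene stay as the last step left them, time stands still between calls to the robot, and variables do not carry over. Pictures are saved under pics/ and viewed, and the job is handed in when it is done.

Besides the shell and the picture viewer there is one more tool, called after "Call:" as name([rows], argument=value, ...), one row to a line, values as JSON. servo_tool: Moves the arm, as the interface text tells. Its arguments: {"type":"object","properties":{"commands":{"type":"array"},"grip_force":{"type":"number"}},"required":["commands"]}

```bash
mkdir -p pics
cat > h.py <<'E'
import numpy as np, cv2
from bench import ctrl, grab_frame, order, search_frame
from scipy.spatial.transform import Rotation as R
def save(f,n): cv2.imwrite('pics/'+n+'.png',f['img'][:,:,::-1])
def cloud(f):
    h,w=f['range_z'].shape
    u,v=np.meshgrid(np.arange(w),np.arange(h))
    K=np.array([[f['fx'],0,f['cx']],[0,f['fy'],f['cy']],[0,0,1]])
    p=cv2.undistortPoints(np.stack([u,v],-1).reshape(-1,1,2).astype(float),K,np.array(f['dist_coeffs'],float)).reshape(h,w,2)
    z=f['range_z']
    c=np.stack([p[...,0]*z,-p[...,1]*z,-z],-1)
    r=np.array(f['rotation']); 
    if r.shape!=(3,3): r=R.from_quat(r).as_matrix()
    P=c@r.T+np.array(f['eye']); P[z==0]=np.nan
    return P
def proj(f,X):
    r=np.array(f['rotation'])
    if r.shape!=(3,3): r=R.from_quat(r).as_matrix()
    c=(np.atleast_2d(X)-f['eye'])@r
    c=c*[1,-1,-1]
    K=np.array([[f['fx'],0,f['cx']],[0,f['fy'],f['cy']],[0,0,1]])
    return cv2.projectPoints(c.reshape(-1,1,3).astype(float),np.zeros(3),np.zeros(3),K,np.array(f['dist_coeffs'],float))[0].reshape(-1,2)
E
python3 - <<'E'
from h import *
print(ctrl.observe())
for n in ['scene','side']:
    f=grab_frame(n); save(f,n+'0'); print(n,f['eye'],f['rotation'],f['fx'])
    np.save(n+'0.npy',cloud(f))
    for t in ['case','case_lid','lid_lip','case_latch','hasp_hinge','hasp_bar','tube_block','dial_timer','jar_r01','dropper_1','petri_2','forceps_1','loupe']:
        try: print(t,[(np.round(d['position'],3).tolist(),round(d['p'],2)) for d in search_frame(t,f)][:2])
        except Exception as e: print(t,e)
print(ctrl.observe()['time'])
E
```

```text
{'time': 0.0, 'qpos': array([-1.20233735e+00,  5.28543158e-02,  1.40174041e+00,  8.09767781e-06,
        1.68861435e+00, -7.03054041e-02]), 'qd': array([1.80035567e-04, 9.73144105e-07, 8.73491095e-04, 3.63666382e-04,
       8.52955992e-04, 8.77746895e-04]), 'tau': array([-2.07541086e-05, -3.81669545e+01, -3.60188735e+01, -1.18256485e-04,
        6.20935753e-03, -3.38356892e-05]), 'ee_pos': array([ 0.22295425, -0.47501003,  0.2554553 ]), 'orientation': array([ 8.44044175e-01, -5.36273043e-01, -6.47645221e-04, -4.83506855e-04]), 'ft_force': array([-0.08363575, -0.02897379,  0.38731329]), 'ft_torque': array([ 0.01667796, -0.01169004,  0.03284745]), 'width': 0.08537181731350879}
scene [-0.09073591 -0.95972801  0.82183347] [ 0.45754771 -0.13147097 -0.26604327  0.8382043 ] 374.96440906243686
case [([0.662, -0.024, 0.038], 0.65)]
case_lid [([0.662, -0.019, 0.093], 0.41)]
lid_lip []
case_latch []
hasp_hinge []
hasp_bar []
tube_block []
dial_timer [([0.596, -0.39, 0.048], 0.96)]
jar_r01 []
dropper_1 [([0.488, -0.391, 0.034], 0.75)]
petri_2 [([0.352, 0.313, 0.014], 0.58), ([0.66, -0.022, 0.094], 0.43)]
forceps_1 []
loupe [([0.342, -0.451, 0.009], 0.55)]
side [0.1666566  0.91314542 0.91470915] [-0.06906573  0.42036395  0.88832424 -0.17147629] 435.23225321722504
case [([0.602, 0.134, 0.036], 0.87)]
case_lid [([0.616, 0.146, 0.154], 0.68)]
lid_lip [([0.618, 0.143, 0.156], 0.86), ([0.352, 0.335, 0.017], 0.59)]
case_latch [([0.492, 0.12, 0.045], 0.49)]
hasp_hinge []
hasp_bar []
tube_block [([0.61, 0.388, 0.044], 0.68)]
dial_timer [([0.599, -0.354, 0.047], 0.78), ([0.497, 0.116, 0.039], 0.34)]
jar_r01 [([0.464, 0.37, 0.094], 0.96), ([0.602, 0.132, 0.034], 0.62)]
dropper_1 []
petri_2 [([0.353, 0.334, 0.014], 0.6)]
forceps_1 []
loupe [([0.34, -0.446, 0.012], 0.53)]
1.4
```

View pics/scene0.png

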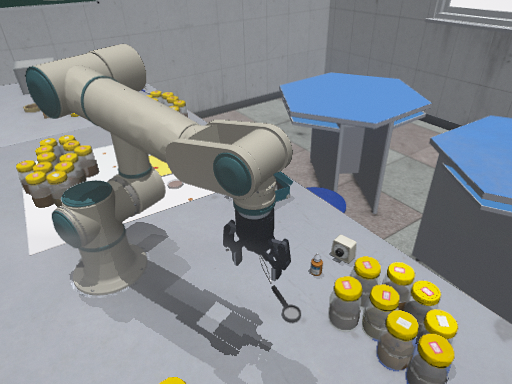

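View pics/side0.png

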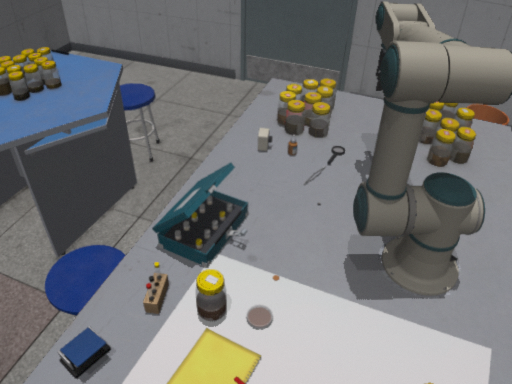

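The side view shows the open case around (203,222), hasp sticking out at (238,237); jar at (211,295), petri (260,317), tubes (157,292). Fit the case from the point cloud.

Run:
```python
from h import *
im=cv2.imread('pics/side0.png'); P=np.load('side0.npy')
cv2.imwrite('pics/crop0.png',cv2.resize(im[155:275,140:270],None,fx=5,fy=4.8,interpolation=cv2.INTER_CUBIC))
hsv=cv2.cvtColor(im,cv2.COLOR_BGR2HSV)
m=(hsv[...,0]>80)&(hsv[...,0]<100)&(hsv[...,1]>90)
m[:160]=0;m[265:]=0;m[:,:150]=0;m[:,260:]=0
Q=P[m]; Q=Q[~np.isnan(Q[:,0])]
print(len(Q))
for z0,z1 in [(0,.02),(.02,.04),(.04,.047),(.047,.056),(.056,.08),(.08,.12),(.12,.16),(.16,.3)]:
    q=Q[(Q[:,2]>z0)&(Q[:,2]<z1)]
    if len(q): print(z0,len(q),q.min(0).round(3),q.max(0).round(3), np.median(q,0).round(3))
# rim points
q=Q[(Q[:,2]>.047)&(Q[:,2]<.056)]
r=cv2.minAreaRect(q[:,:2].astype(np.float32)); print(r)
q=Q[(Q[:,2]<.056)]
r=cv2.minAreaRect(q[:,:2].astype(np.float32)); print(r)
```

```text
2240
0 233 [0.52  0.019 0.   ] [0.691 0.232 0.02 ] [0.599 0.22  0.012]
0.02 500 [ 0.52  -0.021  0.02 ] [0.699 0.232 0.04 ] [0.589 0.206 0.031]
0.04 177 [ 0.519 -0.019  0.04 ] [0.699 0.234 0.047] [0.59  0.206 0.043]
0.047 127 [ 0.518 -0.016  0.047] [0.7   0.232 0.054] [0.596 0.22  0.05 ]
0.056 61 [ 0.678 -0.015  0.06 ] [0.711 0.221 0.08 ] [0.696 0.134 0.072]
0.08 261 [ 0.639 -0.02   0.08 ] [0.7   0.223 0.12 ] [0.675 0.181 0.097]
0.12 301 [ 0.598 -0.013  0.12 ] [0.662 0.228 0.16 ] [0.625 0.186 0.144]
0.16 577 [ 0.566 -0.01   0.16 ] [0.618 0.229 0.182] [0.589 0.138 0.171]
((0.6092755794525146, 0.10719428211450577), (0.24023236334323883, 0.1609790027141571), 84.12950897216797)
((0.6089022159576416, 0.10519091784954071), (0.24414247274398804, 0.16334083676338196), 84.18790435791016)
```

View pics/crop0.png

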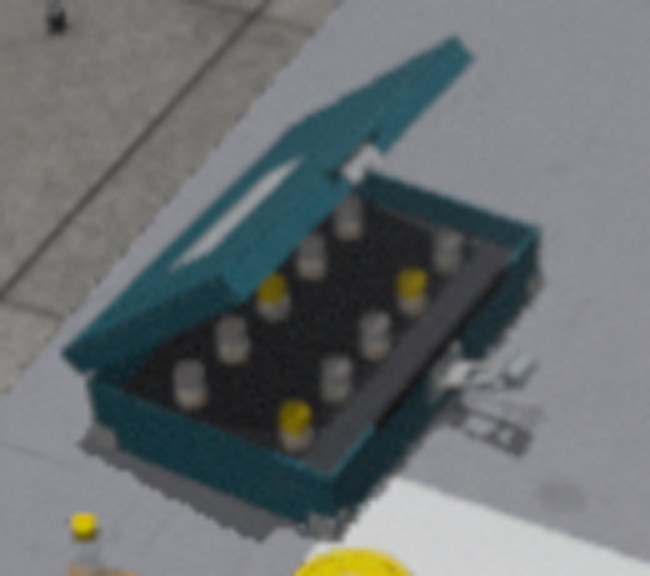

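```bash
cat >> h.py <<'E'
import json
def plan(target, yaw_x=None):
    """target world TCP pos; yaw_x world deg of tool x (tool pointing down). prints tool-frame shift mm / rotvec deg"""
    s=ctrl.observe(); r=R.from_quat(s['orientation']); p=s['ee_pos']
    d=r.inv().apply(np.array(target)-p)
    out=d.round(4).tolist()
    if yaw_x is not None:
        a=np.radians(yaw_x); M=np.array([[np.cos(a),np.sin(a),0],[np.sin(a),-np.cos(a),0],[0,0,-1]]).T
        out+= (r.inv()*R.from_matrix(M)).as_rotvec(degrees=True).round(2).tolist()
    return out
E
python3 - <<'E'
from h import *
im=cv2.imread('pics/side0.png'); P=np.load('side0.npy')
hsv=cv2.cvtColor(im,cv2.COLOR_BGR2HSV)
m=(hsv[...,0]>80)&(hsv[...,0]<100)&(hsv[...,1]>90)
m[:160]=0;m[265:]=0;m[:,:150]=0;m[:,260:]=0
Q=P[m]; Q=Q[~np.isnan(Q[:,0])]
yaw=np.radians(-5.87);c=np.array([.609,.106])
A=np.array([[np.cos(yaw),np.sin(yaw)],[-np.sin(yaw),np.cos(yaw)]])
for it in range(2):
    L=(Q[:,:2]-c)@A.T
    z=Q[:,2]
    f=(np.abs(L[:,0]+.08)<.006)&(z>.008)&(z<.045)&(np.abs(L[:,1])<.11)
    l=(np.abs(L[:,1]-.12)<.006)&(z>.008)&(z<.045)&(np.abs(L[:,0])<.07)
    pf=np.polyfit(L[f,1],L[f,0],1); pl=np.polyfit(L[l,0],L[l,1],1)
    print('front slope deg',np.degrees(pf[0]),'x0',pf[1],f.sum(),'left slope',np.degrees(pl[0]),'y0',pl[1],l.sum())
L=(Q[:,:2]-c)@A.T
k=(z>.08)
# lid top plane in local x,z
print('lid pts local x,z by z'); 
for zz in np.arange(.06,.19,.01):
    q=L[(z>zz)&(z<zz+.01)]
    if len(q): print(round(zz,2),q[:,0].min().round(3),q[:,0].max().round(3),q[:,1].min().round(3),q[:,1].max().round(3))
# hasp: non-teal points in front of case
U=P[200:270,200:270].reshape(-1,3); U=U[~np.isnan(U[:,0])]; C=im[200:270,200:270].reshape(-1,3)
LU=(U[:,:2]-c)@A.T
h=(LU[:,0]<-.084)&(LU[:,0]>-.16)&(U[:,2]>.015)&(np.abs(LU[:,1])<.06)
for a,b in zip(LU[h],U[h,2]): print(a.round(3),b.round(3),end=';')
print(plan([.58,.11,.3],-95.9))
E
```

```text
front slope deg 0.3473590580348094 x0 -0.07871261965861966 209 left slope 0.21201701522723634 y0 0.11771395545582918 360
front slope deg 0.3473590580348094 x0 -0.07871261965861966 209 left slope 0.21201701522723634 y0 0.11771395545582918 360
lid pts local x,z by z
0.06 0.074 0.094 -0.111 0.12
0.07 0.062 0.091 -0.113 0.122
0.08 0.05 0.082 -0.118 0.121
0.09 0.041 0.073 -0.117 0.121
0.1 0.026 0.065 -0.117 0.121
0.11 0.017 0.053 -0.115 0.121
0.12 0.009 0.043 -0.113 0.121
0.13 -0.006 0.032 -0.117 0.121
0.14 -0.015 0.02 -0.114 0.12
0.15 -0.023 0.011 -0.113 0.121
0.16 -0.035 0.0 -0.118 0.121
0.17 -0.032 -0.012 -0.119 0.121
0.18 -0.027 -0.023 -0.018 0.116
[-0.123 -0.007] 0.057;[-0.126 -0.006] 0.059;[-0.128 -0.009] 0.057;[-0.131 -0.01 ] 0.058;[-0.124 -0.004] 0.056;[-0.129 -0.002] 0.06;[-0.131 -0.004] 0.059;[-0.132 -0.008] 0.056;[-0.133 -0.011] 0.054;[-0.085 -0.005] 0.032;[-0.087 -0.007] 0.032;[-0.091 -0.007] 0.034;[-0.092 -0.011] 0.03;[-0.097 -0.008] 0.035;[-0.1   -0.008] 0.037;[-0.104 -0.007] 0.039;[-0.107 -0.008] 0.04;[-0.11  -0.008] 0.042;[-0.113 -0.008] 0.043;[-0.115 -0.01 ] 0.043;[-0.124
[... 919 characters left out ...]
128  0.008] 0.053;[-0.131  0.008] 0.054;[-0.134  0.008] 0.055;[-0.134  0.003] 0.051;[-0.085  0.011] 0.031;[-0.086  0.008] 0.028;[-0.089  0.008] 0.03;[-0.093  0.008] 0.032;[-0.098  0.011] 0.037;[-0.099  0.008] 0.035;[-0.101  0.006] 0.034;[-0.106  0.008] 0.039;[-0.109  0.009] 0.041;[-0.113  0.009] 0.042;[-0.114  0.006] 0.04;[-0.119  0.009] 0.045;[-0.121  0.007] 0.044;[-0.128  0.008] 0.049;[-0.131  0.008] 0.05;[-0.135  0.011] 0.055;[-0.084  0.01 ] 0.025;[-0.108  0.012] 0.038;[-0.108  0.007] 0.034;[-0.113  0.01 ] 0.039;[-0.117  0.011] 0.042;[-0.119  0.009] 0.041;[-0.122  0.009] 0.043;[-0.126  0.01 ] 0.046;[-0.128  0.008] 0.044;[-0.132  0.01 ] 0.048;[-0.3782, -0.5718, -0.0437, -0.0, -0.01, 31.04]
```

The hasp is already about half up (bar at local x −128, z 53 mm, about 1.1 rad), and the lid is at about 0.75 rad. The case centre is (0.609, 0.106), yaw −5.9°. Moving above the lid with fingers shut.

Call:
servo_tool([
  [[-0.02, -0.03, -0.01, 0, 0, 8, -1], [-0.045, -0.067, -0.015, 0, 0, 16, -1], [-0.07, -0.105, -0.02, 0, 0, 24, -1], [-0.095, -0.143, -0.025, 0, 0, 31, -1], [-0.12, -0.18, -0.025, 0, 0, 31.04, -1]],
], grip_force=40)

```text
time: 1.9
ee_pos: [0.3358, -0.2887, 0.2822]
orientation: [-0.668, 0.744, -0.001, 0.0]
ft_force: [2.0, -0.0, 0.4]
width: 0.0124
```

```bash
python3 -c "
from h import *
print(plan([.617,.105,.275],-95.87))"
```

```text
[-0.4214, -0.2376, 0.0071, -0.09, -0.07, -0.25]
```

Call:
servo_tool([
  [[-0.04, -0.022, 0, 0, 0, -0.2, -1], [-0.082, -0.046, 0, 0, 0, -0.2, -1], [-0.124, -0.07, 0, 0, 0, -0.2, -1], [-0.166, -0.094, 0, 0, 0, -0.2, -1], [-0.208, -0.118, 0, 0, 0, -0.2, -1]],
])

```text
time: 2.4
ee_pos: [0.4746, -0.0935, 0.2816]
orientation: [-0.671, 0.741, -0.0, 0.0]
ft_force: [0.9, -1.5, 0.8]
width: -0.0001
```

Call:
servo_tool([
  [[-0.042, -0.024, 0, 0, 0, 0, -1], [-0.084, -0.048, 0, 0, 0, 0, -1], [-0.126, -0.072, 0, 0, 0, 0, -1], [-0.168, -0.096, 0, 0, 0, 0, -1], [-0.2, -0.113, 0, 0, 0, 0, -1]],
])

```text
time: 2.9
ee_pos: [0.6071, 0.095, 0.2808]
orientation: [-0.672, 0.741, 0.0, -0.0]
ft_force: [0.0, -1.2, -0.8]
width: 0.0002
```

```bash
python3 -c "
from h import *
print(plan([.617,.105,.235],-95.87))
s=ctrl.observe();print(s['ee_pos'],s['ft_force'],s['width'],s['time'])
f=grab_frame('side');save(f,'side1')
f=grab_frame('wrist');save(f,'wrist1')"
```

```text
[-0.0109, -0.0089, 0.0458, 0.02, 0.0, 0.25]
[0.60706567 0.09497275 0.28078719] [ 0.01532209 -1.15856061 -0.83278418] 0.00024287061185039176 2.9
```

View pics/side1.png

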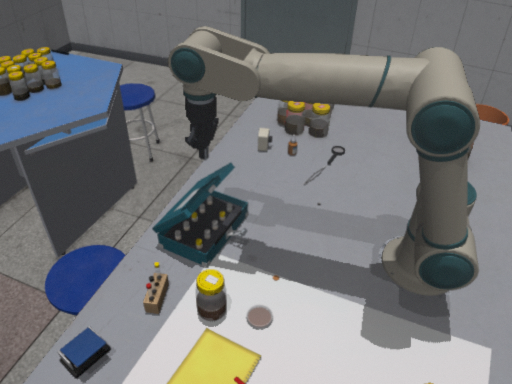

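View pics/wrist1.png

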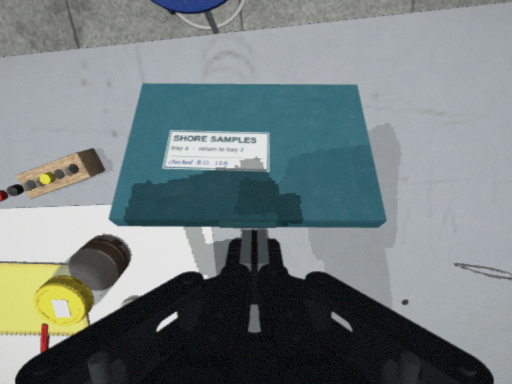

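Wrist view: lid spans columns 110–385 with front edge at row 222, fingertips centred at (250,240). Next I check the lid geometry from the wrist depth.

```bash
cat >> h.py <<'E'
YAW=np.radians(-5.87);C0=np.array([.609,.106])
AA=np.array([[np.cos(YAW),np.sin(YAW)],[-np.sin(YAW),np.cos(YAW)]])
def loc(P): 
    P=np.asarray(P,float); return np.concatenate([(P[...,:2]-C0)@AA.T,P[...,2:]],-1)
def wor(l): l=np.asarray(l,float); return np.r_[C0+AA.T@l[:2],l[2]]
E
python3 - <<'E'
from h import *
f=grab_frame('wrist');P=loc(cloud(f))
for v in [100,130,150,180,200,215,220]:
    print(v,P[v,300].round(3))
for v in [220,180,120]:
    r=P[v]; g=r[(r[:,2]>.06)&(r[:,2]<.2)]; print(v,g[:,1].min(),g[:,1].max())
s=ctrl.observe(); print(loc(s['ee_pos']), plan(wor([.008,0,.195]),-95.87))
E
```

```text
100 [ 0.08  -0.06   0.088]
130 [ 0.051 -0.058  0.115]
150 [ 0.034 -0.056  0.131]
180 [ 0.01  -0.054  0.155]
200 [-0.005 -0.053  0.167]
215 [-0.015 -0.052  0.178]
220 [-0.02  -0.052  0.178]
220 -0.12261965097175424 0.11767443822502943
180 -0.12212008329646641 0.27337028056881346
120 -0.1217146026883029 0.11705383970063249
[-0.00128761 -0.01200743  0.27994862] [-0.012, -0.0095, 0.0849, 0.11, -0.03, 0.34]
```

Call:
servo_tool([
  [[-0.005, -0.004, 0.025, 0, 0, 0.3, -1], [-0.01, -0.009, 0.05, 0, 0, 0.3, -1], [-0.01, -0.0095, 0.07, 0, 0, 0.3, -1], [-0.01, -0.0095, 0.08, 0, 0, 0.3, -1], [-0.01, -0.0095, 0.08, 0, 0, 0.3, -1]],
])

```text
time: 3.55
ee_pos: [0.6158, 0.1005, 0.2001]
orientation: [-0.669, 0.743, 0.001, -0.001]
ft_force: [0.2, 0.8, -0.3]
width: -0.0002
```

Run:
```python
from h import *
s=ctrl.observe(); l=loc(s['ee_pos']);print(l,s['ft_force'])
for a in [43,40,35,30,25,20,15,10,7,5,3,2,1]:
    b=np.radians(a+8.2); x=.085-.1404*np.cos(b)+.011*(a>8)+.011*min(a,8)/8*(a<=8); z=.052+.1404*np.sin(b)+.025
    print(a, round(x,4),round(z,4),'toolshift y,z', round(-(x-l[0]),4), round(-(z-l[2]),4))
```

```text
[ 0.00731776 -0.00478757  0.20007804] [ 0.2382335   0.7722197  -0.26543174]
43 0.008 0.1864 toolshift y,z -0.0007 0.0137
40 0.0024 0.1817 toolshift y,z 0.0049 0.0184
35 -0.0063 0.1731 toolshift y,z 0.0137 0.027
30 -0.0143 0.1638 toolshift y,z 0.0217 0.0363
25 -0.0215 0.1539 toolshift y,z 0.0288 0.0462
20 -0.0277 0.1433 toolshift y,z 0.0351 0.0567
15 -0.033 0.1323 toolshift y,z 0.0404 0.0678
10 -0.0374 0.1209 toolshift y,z 0.0447 0.0792
7 -0.0409 0.1138 toolshift y,z 0.0482 0.0863
5 -0.0448 0.1091 toolshift y,z 0.0521 0.091
3 -0.0486 0.1043 toolshift y,z 0.0559 0.0958
2 -0.0504 0.1019 toolshift y,z 0.0577 0.0982
1 -0.0522 0.0994 toolshift y,z 0.0595 0.1006
```

Call:
servo_tool([
  [[0, 0.0, 0.008, 0, 0, 0, -1], [0, 0.0, 0.014, 0, 0, 0, -1], [0, 0.004, 0.018, 0, 0, 0, -1], [0, 0.009, 0.0225, 0, 0, 0, -1], [0, 0.0137, 0.027, 0, 0, 0, -1]],
])

```text
time: 4.05
ee_pos: [0.6026, 0.1029, 0.1742]
orientation: [-0.669, 0.743, -0.0, 0.0]
ft_force: [1.5, 0.6, -0.2]
width: 0.0
```

Run:
```python
from h import *
f=grab_frame('wrist');save(f,'wrist2');P=loc(cloud(f))
for v in [120,160,200,230]: print(v,P[v,330].round(3))
s=ctrl.observe(); print(loc(s['ee_pos']),s['ft_force'])
```

```text
120 [ 0.061 -0.058  0.097]
160 [ 0.036 -0.056  0.114]
200 [ 0.014 -0.053  0.13 ]
230 [-0.002 -0.052  0.141]
[-0.00690628 -0.00371896  0.17323824] [-0.33375979 -0.25273817 -0.43901505]
```

View pics/wrist2.png

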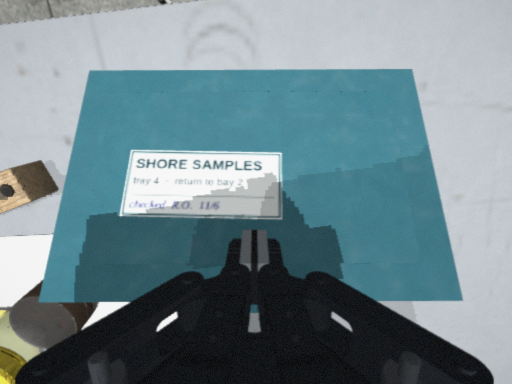

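The lid follows (slope now about 35°, negligible force). Continuing.

Call:
servo_tool([
  [[-0.001, 0.0074, 0.0095, 0, 0, 0, -1], [-0.002, 0.0146, 0.0195, 0, 0, 0, -1], [-0.002, 0.021, 0.03, 0, 0, 0, -1], [-0.002, 0.026, 0.041, 0, 0, 0, -1], [-0.002, 0.0305, 0.0523, 0, 0, 0, -1]],
])

```text
time: 4.6
ee_pos: [0.5724, 0.1082, 0.1215]
orientation: [-0.669, 0.743, -0.0, 0.0]
ft_force: [1.0, -0.8, -0.1]
width: 0.0002
```

Run:
```python
from h import *
s=ctrl.observe(); print(loc(s['ee_pos']),s['ft_force'])
```

```text
[-0.03659593 -0.00159953  0.12149114] [ 0.97514926 -0.76681862 -0.09886171]
```

Call:
servo_tool([
  [[0, 0.006, 0.008, 0, 0, 0, -1], [0, 0.012, 0.013, 0, 0, 0, -1], [0, 0.015, 0.017, 0, 0, 0, -1], [0, 0.0155, 0.0195, 0, 0, 0, -1], [0, 0.0155, 0.021, 0, 0, 0, -1]],
])

```text
time: 5.1
ee_pos: [0.5575, 0.1096, 0.1011]
orientation: [-0.669, 0.743, -0.0, 0.0]
ft_force: [0.4, 0.2, 0.0]
width: 0.0
```

Run:
```python
from h import *
f=grab_frame('wrist');save(f,'wrist3');P=loc(cloud(f))
for v in [120,160,200,240,280]: print(v,P[v,360].round(4))
s=ctrl.observe(); print(loc(s['ee_pos']),s['ft_force'])
```

```text
120 [ 0.0184 -0.0574  0.0754]
160 [-0.0021 -0.0594  0.0763]
200 [-0.0243 -0.0617  0.0772]
240 [-0.0487 -0.0644  0.0775]
280 [-0.1322 -0.1028 -0.0002]
[-0.05159855 -0.00167389  0.10091372] [ 0.22786503  0.27918976 -0.18967901]
```

Call:
servo_tool([
  [[0, 0.0, 0.001, 0, 0, 0, -1], [0, 0.0, 0.002, 0, 0, 0, -1], [0, 0.0, 0.003, 0, 0, 0, -1], [0, 0.0, 0.003, 0, 0, 0, -1]],
])

```text
time: 5.55
ee_pos: [0.5576, 0.1096, 0.099]
orientation: [-0.669, 0.743, -0.0, 0.0]
ft_force: [-3.4, -1.1, 5.9]
width: 0.0003
```

Lid is on the seal (5.9 N). Lift off and go in front of the hasp.

Call:
servo_tool([
  [[0, 0.0, -0.03, 0, 0, 0, -1], [0, 0.03, -0.055, 0, 0, 0, -1], [0, 0.07, -0.06, 0, 0, 0, -1], [0, 0.115, -0.06, 0, 0, 0, -1], [0, 0.125, -0.06, 0, 0, 0, -1]],
])

```text
time: 6.05
ee_pos: [0.4298, 0.123, 0.1574]
orientation: [-0.67, 0.743, 0.0, -0.001]
ft_force: [-0.6, 0.7, -0.9]
width: -0.0001
```

Run:
```python
from h import *
f=grab_frame('wrist');save(f,'wrist4');P=loc(cloud(f))
s=ctrl.observe(); print(loc(s['ee_pos']),s['ft_force'])
L=P.reshape(-1,3)
m=(L[:,0]<-.087)&(L[:,0]>-.15)&(L[:,2]>.02)&(L[:,2]<.08)&(abs(L[:,1])<.04)
q=L[m]; print(m.sum(),q.min(0),q.max(0),np.median(q,0))
b=q[q[:,0]<-.12]; print(len(b), b.min(0) if len(b) else 0,b.max(0) if len(b) else 0)
g=L[(L[:,0]>-.07)&(L[:,0]<.07)&(L[:,2]>.06)&(L[:,2]<.09)&(abs(L[:,1])<.11)]; print(np.polyfit(g[:,0],g[:,2],1))
```

```text
[-0.17919802 -0.00126912  0.15787441] [ 0.45939088  0.57112602 -0.4138172 ]
1042 [-0.13099035 -0.01263928  0.03338299] [-0.08763542  0.00703796  0.06254337] [-0.11341331 -0.00315065  0.04555136]
355 [-0.13099035 -0.01263928  0.05278641] [-0.12000109  0.00703796  0.06254337]
[0.03907812 0.0776536 ]
```

View pics/wrist4.png

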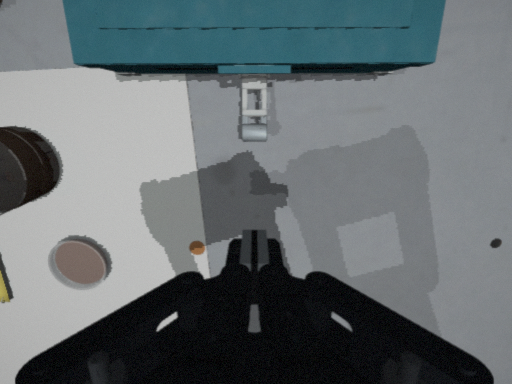

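The wrist view shows the hasp at column 255, with its bar at (255,132), in line with the fingers. Now down in front of it, then a push forward and up along its arc.

Call:
servo_tool([
  [[0, 0.0, 0.045, 0, 0, 0, -1], [0.001, 0.0, 0.08, 0, 0, 0, -1], [0.001, 0.0, 0.09, 0, 0, 0, -1], [0.001, -0.015, 0.09, 0, 0, 0, -1], [0.001, -0.024, 0.09, 0, 0, 0, -1]],
])

```text
time: 6.6
ee_pos: [0.4587, 0.1191, 0.0689]
orientation: [-0.669, 0.743, -0.001, 0.001]
ft_force: [-0.5, 0.1, -0.3]
width: -0.0001
```

Run:
```python
from h import *
s=ctrl.observe(); l=loc(s['ee_pos']);print(l,s['ft_force'])
for t in [1.05,.95,.85,.75,.65,.55,.45,.35,.25,.15,.05,0]:
    x=-.082-.05*np.sin(t)-.018; z=.03+.05*np.cos(t)+.015
    print(t,round(-(x-l[0]),4),round(-(z-l[2]),4))
```

```text
[-0.15087468 -0.00230067  0.06891727] [-0.52202326  0.0648678  -0.29705266]
1.05 -0.0075 -0.001
0.95 -0.0102 -0.0052
0.85 -0.0133 -0.0091
0.75 -0.0168 -0.0127
0.65 -0.0206 -0.0159
0.55 -0.0247 -0.0187
0.45 -0.0291 -0.0211
0.35 -0.0337 -0.0231
0.25 -0.0385 -0.0245
0.15 -0.0434 -0.0255
0.05 -0.0484 -0.026
0 -0.0509 -0.0261
```

Call:
servo_tool([
  [[0, -0.0075, -0.001, 0, 0, 0, -1], [0, -0.01, -0.005, 0, 0, 0, -1], [0, -0.0135, -0.009, 0, 0, 0, -1], [0, -0.017, -0.0125, 0, 0, 0, -1], [0, -0.0205, -0.016, 0, 0, 0, -1]],
])

```text
time: 7.1
ee_pos: [0.4751, 0.1174, 0.0844]
orientation: [-0.669, 0.743, 0.002, -0.002]
ft_force: [-16.8, 2.0, 11.5]
width: -0.0002
```

Run:
```python
from h import *
s=ctrl.observe(); l=loc(s['ee_pos']);print(l,s['ft_force'])
f=grab_frame('wrist');save(f,'wrist5')
f=grab_frame('side');save(f,'side5')
im=cv2.imread('pics/side5.png');cv2.imwrite('pics/crop5.png',cv2.resize(im[155:275,140:270],None,fx=5,fy=4.8,interpolation=cv2.INTER_CUBIC))
```

```text
[-0.134403   -0.00238003  0.08439317] [-16.82631988   1.97405459  11.46723472]
```

View pics/crop5.png

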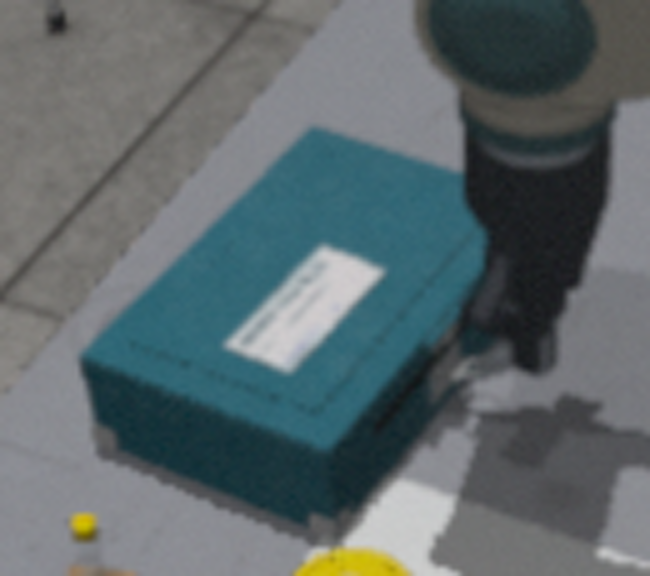

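View pics/wrist5.png

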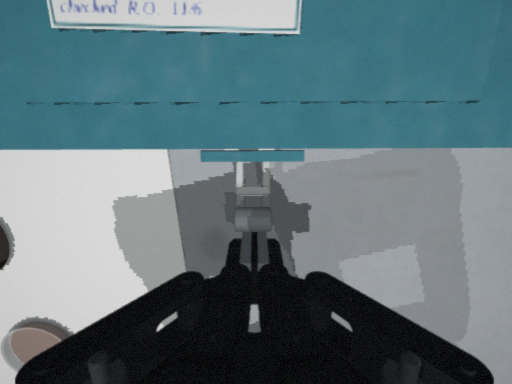

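The push jammed (17 N, running through the hinge line), so I'll back off, check, and pinch-lift the hasp instead.

Call:
servo_tool([
  [[0, 0.015, 0, 0, 0, 0, -1], [0, 0.035, -0.02, 0, 0, 0, -0.5], [0, 0.035, -0.05, 0, 0, 0, -0.1], [0, 0.035, -0.06, 0, 0, 0, 0], [0, 0.035, -0.06, 0, 0, 0, 0]],
], grip_force=20)

```text
time: 7.7
ee_pos: [0.4436, 0.1209, 0.1461]
orientation: [-0.669, 0.743, -0.001, 0.002]
ft_force: [0.8, -0.5, -0.6]
width: 0.0431
```

Run:
```python
from h import *
f=grab_frame('wrist');save(f,'wrist6');P=loc(cloud(f))
s=ctrl.observe(); print(loc(s['ee_pos']),s['ft_force'],s['width'])
L=P.reshape(-1,3)
m=(L[:,0]<-.087)&(L[:,0]>-.15)&(L[:,2]>.015)&(L[:,2]<.08)&(abs(L[:,1])<.04)
q=L[m]; 
for a in np.arange(-.14,-.087,.004):
    g=q[(q[:,0]>a)&(q[:,0]<a+.004)]
    if len(g): print(a.round(3),len(g),g.min(0).round(4),g.max(0).round(4))
f=grab_frame('side');save(f,'side6'); S=loc(cloud(f))
im=f['img'][:,:,::-1]; hsv=cv2.cvtColor(im.copy(),cv2.COLOR_BGR2HSV)
mm=(hsv[...,0]>80)&(hsv[...,0]<100)&(hsv[...,1]>90); mm[:160]=0;mm[265:]=0;mm[:,:150]=0;mm[:,260:]=0
Q=S[mm];Q=Q[~np.isnan(Q[:,0])];z=Q[:,2]
f_=(np.abs(Q[:,0]+.08)<.02)&(z>.008)&(z<.045)&(np.abs(Q[:,1])<.11)
l_=(np.abs(Q[:,1]-.12)<.02)&(z>.008)&(z<.045)&(np.abs(Q[:,0])<.06)
print('front',np.median(Q[f_,0]),f_.sum(),'left',np.median(Q[l_,1]),l_.sum())
```

```text
[-0.1667331  -0.00232749  0.14439199] [ 0.66703784 -0.16171866 -0.59040005] 0.042847436273740616
-0.124 82 [-0.123  -0.0124  0.0648] [-0.12    0.0065  0.0717]
-0.12 163 [-0.12   -0.0129  0.0682] [-0.116   0.0071  0.0731]
-0.116 172 [-0.116  -0.013   0.0686] [-0.112   0.007   0.0729]
-0.112 194 [-0.112  -0.0128  0.0482] [-0.1081  0.007   0.0713]
-0.108 130 [-0.1077 -0.0128  0.0488] [-0.104   0.0071  0.055 ]
-0.104 112 [-0.1039 -0.0122  0.0445] [-0.1003  0.0071  0.0531]
-0.1 65 [-0.0998 -0.0122  0.0438] [-0.096   0.0064  0.049 ]
-0.096 50 [-0.096  -0.0124  0.0406] [-0.0924  0.0064  0.0455]
-0.092 80 [-0.0917 -0.0124  0.0363] [-0.0886  0.0065  0.042 ]
-0.088 49 [-0.0879 -0.0125  0.0356] [-0.0871  0.0066  0.0391]
front -0.07865157869234361 223 left 0.11768323346019771 317
```

View pics/wrist6.png

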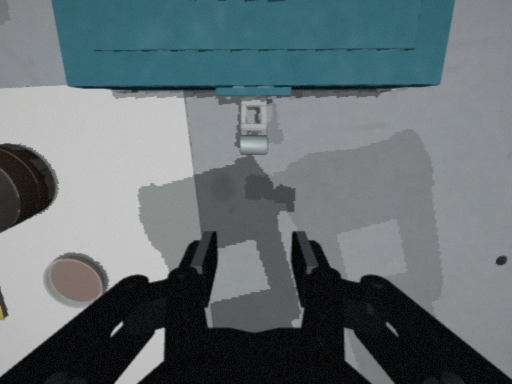

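The hasp did rise, to about 0.76 rad (bar at local x −116, z 66 mm), and the case hasn't moved. Pinching the bar.

Call:
servo_tool([
  [[0.001, -0.03, 0, 0, 0, 0, 0], [0.001, -0.051, 0.01, 0, 0, 0, 0], [0.001, -0.051, 0.045, 0, 0, 0, 0], [0.001, -0.051, 0.062, 0, 0, 0, 0], [0.001, -0.051, 0.062, 0, 0, 0, -0.4]],
])

```text
time: 8.3
ee_pos: [0.4906, 0.1138, 0.0773]
orientation: [-0.669, 0.743, 0.002, -0.004]
ft_force: [-0.0, -1.1, -1.1]
width: 0.0294
```

Call:
servo_tool([
  [[0, 0, 0, 0, 0, 0, -0.7], [0, 0, 0, 0, 0, 0, -0.8], [0, 0, 0, 0, 0, 0, -0.8]],
])

```text
time: 8.6
ee_pos: [0.4933, 0.1145, 0.082]
orientation: [-0.669, 0.743, -0.0, 0.0]
ft_force: [3.5, 1.4, -9.1]
width: 0.0195
```

Run:
```python
from h import *
s=ctrl.observe(); l=loc(s['ee_pos']);print(l,s['ft_force'],s['width'])
f=grab_frame('wrist');save(f,'wrist7')
for t in [.75,.65,.55,.45,.35,.25]:
    x=-.05*np.sin(t)+.05*np.sin(.76); z=.05*np.cos(t)-.05*np.cos(.76)
    print(t,round(-x,4),round(-z,4))
```

```text
[-0.11600017 -0.00342312  0.08204868] [ 3.52941772  1.36286213 -9.08247313] 0.019454062556647438
0.75 -0.0004 -0.0003
0.65 -0.0042 -0.0036
0.55 -0.0083 -0.0064
0.45 -0.0127 -0.0088
0.35 -0.0173 -0.0107
0.25 -0.0221 -0.0122
```

View pics/wrist7.png

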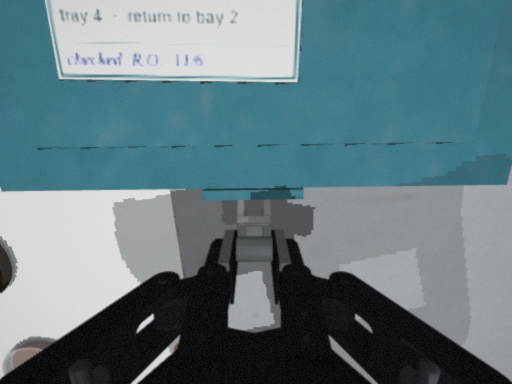

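The wrist view shows the bar held between the pads at (255,248), opening 19.5 mm. Swinging it up along the arc.

Call:
servo_tool([
  [[0, -0.0042, -0.0036, 0, 0, 0, -0.8], [0, -0.0083, -0.0064, 0, 0, 0, -0.8], [0, -0.0127, -0.0088, 0, 0, 0, -0.8], [0, -0.0165, -0.0104, 0, 0, 0, -0.8], [0, -0.0165, -0.0104, 0, 0, 0, -0.8]],
])

```text
time: 9.15
ee_pos: [0.5103, 0.1128, 0.0935]
orientation: [-0.669, 0.743, -0.0, 0.001]
ft_force: [-2.3, 3.5, 1.9]
width: 0.0192
```

Call:
servo_tool([
  [[0, 0, 0, 0, 0, 0, -0.4], [0, 0, 0, 0, 0, 0, -0.1], [0, 0, 0, 0, 0, 0, 0], [0, 0, -0.03, 0, 0, 0, 0], [0, 0.03, -0.06, 0, 0, 0, -0.3]],
])

```text
time: 9.65
ee_pos: [0.4804, 0.1151, 0.1525]
orientation: [-0.669, 0.744, -0.0, -0.001]
ft_force: [0.2, 0.7, 1.6]
width: 0.0306
```

Call:
servo_tool([
  [[0, 0.02, 0, 0, 0, 0, -1], [0, 0.04, 0, 0, 0, 0, -1], [0, 0.04, 0, 0, 0, 0, -1], [0, 0.04, 0, 0, 0, 0, -1]],
])

```text
time: 10.05
ee_pos: [0.4402, 0.1199, 0.1527]
orientation: [-0.669, 0.743, -0.001, 0.0]
ft_force: [-0.4, 0.1, -0.1]
width: -0.0003
```

Run:
```python
from h import *
f=grab_frame('wrist');save(f,'wrist8');P=loc(cloud(f))
s=ctrl.observe(); print(loc(s['ee_pos']),s['ft_force'],s['width'])
L=P.reshape(-1,3)
m=(L[:,0]<-.08)&(L[:,0]>-.15)&(L[:,2]>.015)&(L[:,2]<.1)&(abs(L[:,1])<.015)
q=L[m]; 
for a in np.arange(-.14,-.08,.004):
    g=q[(q[:,0]>a)&(q[:,0]<a+.004)]
    if len(g): print(a.round(3),len(g),g.min(0).round(4),g.max(0).round(4))
```

```text
[-0.16908494 -0.00348038  0.15259007] [-0.28875483  0.70107962 -0.35748749] 0.00020801697303003824
-0.108 22 [-0.1047 -0.01    0.0767] [-0.1045  0.0044  0.0788]
-0.104 175 [-0.1038 -0.014   0.0787] [-0.1002  0.0055  0.0847]
-0.1 180 [-0.0998 -0.0139  0.0808] [-0.0964  0.0055  0.0851]
-0.096 207 [-0.0959 -0.0139  0.0793] [-0.0921  0.0054  0.0847]
-0.092 83 [-0.0915 -0.0139  0.0505] [-0.0886  0.0054  0.0808]
-0.088 89 [-0.0879 -0.014   0.0393] [-0.084   0.0059  0.0505]
-0.084 272 [-0.084  -0.0147  0.0285] [-0.08    0.0149  0.0765]
```

View pics/wrist8.png

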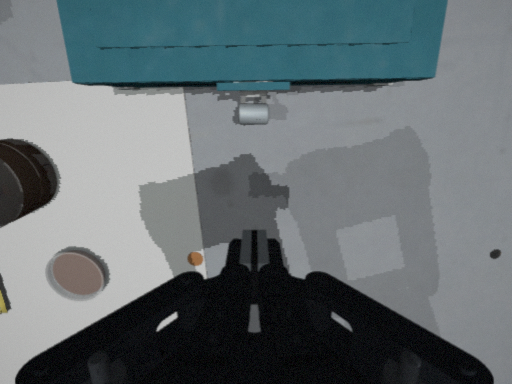

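Bar is now at local x −98, z 78 mm (about 0.33 rad). Next, down in front of it and push forward gently.

Call:
servo_tool([
  [[0, 0, 0.04, 0, 0, 0, -1], [0, 0, 0.065, 0, 0, 0, -1], [0, -0.02, 0.065, 0, 0, 0, -1], [0, -0.044, 0.065, 0, 0, 0, -1], [0, -0.05, 0.065, 0, 0, 0, -1]],
])

```text
time: 10.6
ee_pos: [0.4916, 0.1142, 0.087]
orientation: [-0.669, 0.743, -0.0, 0.0]
ft_force: [0.3, 0.1, -0.2]
width: -0.0
```

Call:
servo_tool([
  [[0, -0.003, 0, 0, 0, 0, -1], [0, -0.006, 0, 0, 0, 0, -1], [0, -0.009, 0, 0, 0, 0, -1], [0, -0.01, 0, 0, 0, 0, -1]],
])

```text
time: 11.0
ee_pos: [0.4994, 0.1138, 0.0876]
orientation: [-0.669, 0.743, -0.0, 0.0]
ft_force: [-0.8, 0.5, 0.5]
width: 0.0005
```

Run:
```python
from h import *
s=ctrl.observe(); print(loc(s['ee_pos']),s['ft_force'],s['width'])
```

```text
[-0.10979008 -0.00347142  0.08757282] [-0.79232686  0.48758419  0.45019357] 0.0005242060156618444
```

Call:
servo_tool([
  [[0, -0.002, 0, 0, 0, 0, -1], [0, -0.004, 0, 0, 0, 0, -1], [0, -0.005, 0, 0, 0, 0, -1], [0, -0.005, 0, 0, 0, 0, -1]],
])

```text
time: 11.4
ee_pos: [0.5042, 0.1133, 0.0875]
orientation: [-0.669, 0.743, 0.0, -0.0]
ft_force: [-5.0, 0.2, 4.8]
width: -0.0
```

Call:
servo_tool([
  [[0, -0.001, 0, 0, 0, 0, -1], [0, -0.002, 0, 0, 0, 0, -1], [0, -0.003, 0, 0, 0, 0, -1], [0, -0.003, 0, 0, 0, 0, -1]],
])

```text
time: 11.8
ee_pos: [0.5065, 0.1131, 0.0875]
orientation: [-0.669, 0.743, 0.001, -0.001]
ft_force: [-8.7, 0.8, 5.8]
width: -0.0003
```

Run:
```python
from h import *
s=ctrl.observe(); print(loc(s['ee_pos']),s['ft_force'],s['width'])
```

```text
[-0.10266364 -0.00341006  0.08751732] [-8.65349924  0.77189566  5.83570658] -0.00027948635246434055
```

Call:
servo_tool([
  [[0, -0.001, 0, 0, 0, 0, -1], [0, -0.002, 0, 0, 0, 0, -1], [0, -0.0025, 0, 0, 0, 0, -1], [0, -0.0025, 0, 0, 0, 0, -1]],
])

```text
time: 12.2
ee_pos: [0.5097, 0.1128, 0.0875]
orientation: [-0.669, 0.743, 0.0, -0.0]
ft_force: [-4.7, 1.0, 4.2]
width: -0.0001
```

Run:
```python
from h import *
s=ctrl.observe(); print(loc(s['ee_pos']),s['ft_force'],s['width'])
f=grab_frame('wrist');save(f,'wrist9')
f=grab_frame('side');save(f,'side9'); S=loc(cloud(f))
im=f['img'][:,:,::-1].copy(); hsv=cv2.cvtColor(im,cv2.COLOR_BGR2HSV)
mm=(hsv[...,0]>80)&(hsv[...,0]<100)&(hsv[...,1]>90); mm[:160]=0;mm[265:]=0;mm[:,:150]=0;mm[:,260:]=0
Q=S[mm];Q=Q[~np.isnan(Q[:,0])];z=Q[:,2]
f_=(np.abs(Q[:,0]+.08)<.02)&(z>.008)&(z<.045)&(np.abs(Q[:,1])<.11)
print('front',np.median(Q[f_,0]))
```

```text
[-0.0994801  -0.00341275  0.08747582] [-4.74086145  1.00554143  4.19725781] -8.799092614071824e-05
front -0.07894010279187773
```

View pics/wrist9.png

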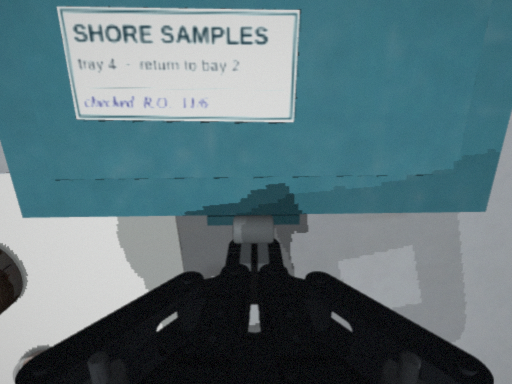

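Force fell as the bar passed over the lip, and the case is still in place. Pushing on to the hard stop.

Call:
servo_tool([
  [[0, -0.001, 0, 0, 0, 0, -1], [0, -0.0015, 0, 0, 0, 0, -1], [0, -0.0015, 0, 0, 0, 0, -1]],
])

```text
time: 12.6
ee_pos: [0.5114, 0.1125, 0.0874]
orientation: [-0.669, 0.743, 0.0, 0.0]
ft_force: [-4.1, 1.0, 2.7]
width: 0.0001
```

Call:
servo_tool([
  [[0, -0.001, 0, 0, 0, 0, -1], [0, -0.0015, 0, 0, 0, 0, -1], [0, -0.0015, 0, 0, 0, 0, -1]],
])

```text
time: 12.9
ee_pos: [0.5122, 0.1125, 0.0874]
orientation: [-0.669, 0.743, 0.001, -0.001]
ft_force: [-9.2, 2.2, 5.2]
width: -0.0002
```

Run:
```python
from h import *
s=ctrl.observe(); print(loc(s['ee_pos']),s['ft_force'],s['width'])
```

```text
[-0.09691006 -0.00347921  0.08738876] [-9.1746134   2.18716338  5.23362284] -0.00018129829589997844
```

Call:
servo_tool([
  [[0, -0.001, 0, 0, 0, 0, -1], [0, -0.001, 0, 0, 0, 0, -1]],
])

```text
time: 13.1
ee_pos: [0.5125, 0.1125, 0.0874]
orientation: [-0.669, 0.743, 0.001, -0.002]
ft_force: [-13.5, 1.7, 9.8]
width: 0.0003
```

Call:
servo_tool([
  [[0, -0.001, 0, 0, 0, 0, -1], [0, -0.001, 0, 0, 0, 0, -1]],
])

```text
time: 13.3
ee_pos: [0.5128, 0.1125, 0.0873]
orientation: [-0.669, 0.743, 0.002, -0.002]
ft_force: [-17.3, 1.6, 12.3]
width: 0.0
```

Hard stop (force climbs about 4 N per mm with almost no travel). Backing off to inspect.

Call:
servo_tool([
  [[0, 0.02, 0, 0, 0, 0, -1], [0, 0.05, -0.02, 0, 0, 0, -1], [0, 0.08, -0.06, 0, 0, 0, -1], [0, 0.08, -0.06, 0, 0, 0, -1]],
])

```text
time: 13.7
ee_pos: [0.4362, 0.1211, 0.153]
orientation: [-0.669, 0.743, -0.003, 0.005]
ft_force: [0.2, -0.1, 0.0]
width: 0.0
```

Run:
```python
from h import *
f=grab_frame('wrist');save(f,'wrist10');P=loc(cloud(f))
s=ctrl.observe(); print(loc(s['ee_pos']),s['ft_force'],s['width'])
L=P.reshape(-1,3)
q=L[(L[:,0]<-.06)&(L[:,0]>-.15)&(L[:,2]>.015)&(L[:,2]<.1)&(abs(L[:,1]+.003)<.008)]
for a in np.arange(-.14,-.06,.003):
    g=q[(q[:,0]>a)&(q[:,0]<a+.003)]
    if len(g): print(a.round(3),len(g),g.min(0).round(4),g.max(0).round(4))
g=L[(L[:,0]>-.07)&(L[:,0]<.07)&(L[:,2]>.06)&(L[:,2]<.09)&(abs(L[:,1])>.03)&(abs(L[:,1])<.11)]; print('lid',np.polyfit(g[:,0],g[:,2],1),g[:,0].min(),g[:,0].max())
f=grab_frame('side');save(f,'side10'); S=loc(cloud(f))
im=f['img'][:,:,::-1].copy(); cv2.imwrite('pics/crop10.png',cv2.resize(im[155:275,140:270],None,fx=5,fy=4.8,interpolation=cv2.INTER_CUBIC))
hsv=cv2.cvtColor(im,cv2.COLOR_BGR2HSV)
mm=(hsv[...,0]>80)&(hsv[...,0]<100)&(hsv[...,1]>90); mm[:160]=0;mm[265:]=0;mm[:,:150]=0;mm[:,260:]=0
Q=S[mm];Q=Q[~np.isnan(Q[:,0])];z=Q[:,2]
f_=(np.abs(Q[:,0]+.08)<.02)&(z>.008)&(z<.045)&(np.abs(Q[:,1])<.11)
print('front',np.median(Q[f_,0]))
t=Q[(np.abs(Q[:,0])<.07)&(z>.065)&(np.abs(Q[:,1])<.11)];print('top',np.polyfit(t[:,0],t[:,2],1),len(t))
```

```text
[-0.17319821 -0.00299433  0.15063227] [-0.72017839 -0.20061673 -0.59345458] -0.00030835277836298075
-0.089 58 [-0.0869 -0.0108  0.0544] [-0.0862  0.005   0.0835]
-0.086 125 [-0.0858 -0.0107  0.0823] [-0.0834  0.0049  0.0871]
-0.083 138 [-0.0829 -0.0106  0.0847] [-0.08    0.0047  0.0884]
-0.08 129 [-0.08   -0.0106  0.0842] [-0.077   0.0046  0.0886]
-0.077 108 [-0.077  -0.0106  0.0831] [-0.074   0.0046  0.0868]
-0.074 72 [-0.074  -0.0109  0.0726] [-0.0713  0.0047  0.0846]
-0.071 120 [-0.071  -0.011   0.0711] [-0.068   0.005   0.0753]
-0.068 121 [-0.0679 -0.0109  0.0719] [-0.0651  0.005   0.0754]
-0.065 125 [-0.0649 -0.0109  0.0721] [-0.0621  0.005   0.0755]
-0.062 84 [-0.062  -0.0109  0.072 ] [-0.06    0.005   0.0753]
lid [0.03479295 0.07591126] -0.06999716236102954 -0.03242353505085827
front -0.07887530029609306
top [-0.00788275  0.07228715] 2092
```

View pics/wrist10.png

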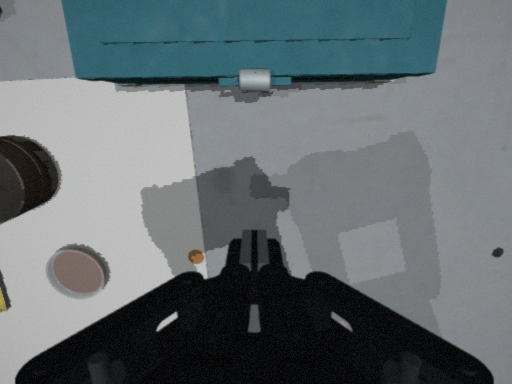

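View pics/crop10.png

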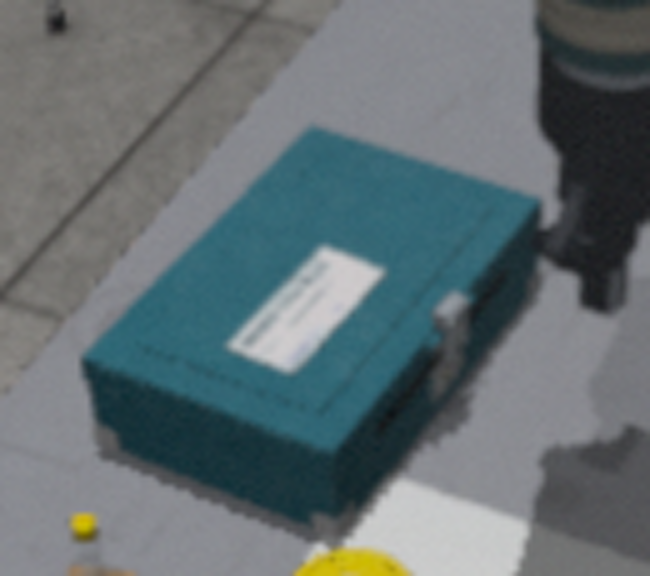

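The bar is over the lip at (255,80) in the wrist view, with its centre at about local x −80, z 81 mm. The home position is −81, 80. The side view gives a lid slope of 0.008 rad, exactly the held value, and the case front is unmoved. Handing in.

```bash
python3 -c "
from h import *
print(order.finish_job())"
```

```text
the job is handed in; nothing more can be done
None
```

The case is shut: I brought the lid down onto its seal with closed fingertips, lifted the hasp and pushed it over the lip to its hard stop. I then backed the arm clear and handed the job in at about 14 s. No verdict was reported.

**Last checks:**
- **Hasp:** the bar sits at local x ≈ −80, z ≈ 81 mm, against a home position of −81, 80. Push force rose to 17 N with almost no travel at the end.
- **Lid:** the side camera gives a slope of 0.008 rad, the value expected with the hasp home.
- **Case:** its front wall reads −78.9 mm, against −78.7 at the start, so it did not visibly move.
- **Arm:** it stood clear, with about zero force on the wrist.

**What disagreed or went wrong:**
- My first attempt to push the hasp up jammed at 17 N. I backed off and pinched and lifted it instead.
- The wrist camera's lid slope came out at +0.035 rad. It only saw a 40 mm strip of the lid, so I discarded it in favour of the side view.
- I did not re-measure the bystanders, because the arm never went near them below their height.

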